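# Clamp a polish bottle in the shaker until the knob clicks

### The job

Get the lilac nail polish ready for mixing: stand the bottle fully down in the shaker's rubber cup, gently swing the clamp arm over it up to its stop, and turn the pink clamp knob clockwise until its slip clutch clicks, so that the bottle is held firmly. Stop after one click, two at most, let go, and leave everything else on the desk where it is.

Things in the scene. Friction and masses are not known exactly. Their poses are not given: they have to be found in the camera images.
- lilac_center (a point): the polish bottle to be mixed: round lilac glass 30 mm across and 42 mm tall, on it a cream-coloured cap 17 mm across from 44 to 78 mm height; 78 mm tall overall, 70 g, standing upright among the other bottles. The point lies on its axis 39 mm above its underside; z is up.
- cup_floor (a point): the round black rubber cup on the front of the shaker, a white machine with a pink band, 170 x 130 mm, 62 mm high, fixed. The point is the middle of the cup's inner floor, 72 mm above the table; it is 38 mm wide inside, flared to 44 mm at the rim 16 mm above this floor. z is up, x points from the shaker's front to its back; the arm's post stands 95 mm behind the cup along x.
- clamp_hinge (a point): the vertical hinge axis of the white clamp arm, on top of the shaker's post, at half the arm's height. The arm is a flat bar 24 mm wide and 14 mm thick (underside 174 mm, top 188 mm above the table), with a round boss 34 mm across and 16 mm tall on the hinge.
- clamp_tip (a point): the free end of the clamp arm at half the arm's height: middle of its round boss, 48 mm across, 95 mm from the hinge axis. Screw and knob are on this vertical axis. Below hangs the rubber foot, 24 mm across; clockwise turning lowers it 16 mm a turn. It starts, unmeasured, 1.4 to 6 mm above the cap of a bottle that stands in the cup.
- clamp_arm (a joint): swing angle of the arm (rad): 0 = over the cup, against its stop; it grows as the arm swings away anticlockwise seen from above, towards the -y side of the cup, up to 1.8; at the start 1.15 to 1.65. It moves stiffly (0.12 N m; its bar and bosses are clamp_arm_c0 to c2) and stays where it is left. With the arm closed, the knob's clockwise torque presses it onto the stop.
- knob_grip (a point): middle of the clamp knob, on its vertical axis, 227 mm above the table, at the arm's free end. It is gripped here, across 34 mm; the knob reaches from 206 to 240 mm, over a round aluminium scale ring 44 mm across whose top is at 196 mm. The knob keeps its height as it turns.
- clutch: the fluted pink knob with its slip clutch, 34 mm across and tall, red line on top; origin on its axis at its underside. Running the screw takes about 0.28 N m; when the foot presses, the torque climbs to about 0.4 N m, then the knob slips on the screw and the torque drops to nearly 0: a click, 30 degrees of slip (ring's red tick to knob's red line; not measured). It stays where left.
- cup: the rubber cup itself, same axes as cup_floor, origin 4 mm below it.
- red_center (a point): bystander, to be left where it is: dark red bottle with a cream cap, same size; the point is its middle.
- clear_center (a point): bystander, to be left where it is: clear square bottle with a white cap, 78 mm tall; the point is its middle.
- silver_center (a point): bystander, to be left where it is: grey-silver square bottle with a white cap, 78 mm tall; the point is its middle.
- purple_center (a point): bystander, to be left where it is: dark purple bottle with a black cap, 78 mm tall; the point is its middle.
- jar_gold_center (a point): bystander, to be left where it is: small round glitter jar, gold, 37 mm across, 21 mm tall; the point is its middle.
- jar_rose_center (a point): bystander, to be left where it is: small round glitter jar, rose, 37 mm across, 21 mm tall; the point is its middle.
- gem_wheel_center (a point): bystander, to be left where it is: flat black rhinestone wheel, 76 mm across, 18 mm tall; the point is its middle.
- nail_tray_center (a point): bystander, to be left where it is: white tray of false nails, 80 x 140 x 15 mm; the point is its middle.
There are look-alikes about, which are no part of the job. Leave any green look-alike of the part that bears lilac_center alone.

How it is judged:
By the outcome, as a careful person would: the job done as asked, in the order asked, and still so for the second after the job is handed in, with the robot touching nothing.
It also fails if it takes over 72 s, if anything falls off the work surface, if the arm or the gripper's body presses on something with over 40 N, if the wrist force passes 120 N, or if a joint passes its speed limit or range.

### The arm

A 7-joint arm with a two-finger parallel gripper is mounted at the origin on the work surface. World frame = base frame: x ahead of the robot, y to its left, z up, the work surface at z = 0. Lengths are in m, angles in rad, forces in N, time in s.
With the tool pointing down it reaches from about 0.4 to 0.925 m from the base axis. Payload 4.1 kg.
Tool frame: the origin (TCP) lies on the centre line of the jaws, within the pads' length; the fingertips stand 19 mm ahead of it and the grasp point (between the pads) is the TCP (finger_overhang is the distance from the TCP to the fingertips, in m); z points along the fingers, y is the line along which they close (so a half turn about z gives the same grasp; the last joint's range is limited). The gripper opens to 85 mm and grips with 20 to 120 N. Pads are 22 mm wide; open, the fingers measure 114 mm over their backs; the gripper's body (76 mm by 85 mm) begins 54 mm behind the grasp point. The pads swing forward as they close: fully open they stand 13 mm farther back than shut.
Start: joints at [1.206, 0.398, 0.045, 1.537, -0.019, 1.207, -0.051], TCP at [0.171, -0.627, 0.25] pointing down, gripper open.
Joint ranges: [-2.82, 2.82], [-0.49, 2.23], [-1.37, 1.46], [0, 2.46], [-1.36, 4.5], [0.23, 2], [-2.94, 2.94]. Speed limits (rad/s): [2.57, 2.57, 3.14, 3.14, 3.14, 3.14, 3.14].

### API

Orientations are given as a unit quaternion [x, y, z, w].
In Python, from bench import * gives the robot as it stands.
- The arm moves only by the tool apply_moves, never from a script. Its argument "steps" is one flat list of numbers, 5 for each row, row after row: the opening in per cent of the stroke, from 0 (shut) to 100 (fully open), then the shift along the tool's x, y, z in units of 30 mm (1.0 is 30 mm), then the turn about the tool's z in units of 6 degrees (1.0 is 6 degrees). In form: [fingers, tx, ty, tz, turn, fingers, tx, ty, tz, turn, ...]. A call has 1 to 20 rows; each row shifts and turns the commanded pose from where the row before left it, along the tool's axes as they then stand; what a row does not reach is not made up. A row lasts 1/10 s, in which the tool goes at most 50 mm and 8.59 degrees, less where a joint would pass 70% of its speed; a pose out of reach is approached as far as the arm can. A call is refused whole if a number of a shift passes 1 or a number of a turn 1, either way. A call with a gripper value outside its range is refused whole. The fingers move at their own pace and stop on an object; "squeeze" is the grip in N (left out, the last holds). Time passes only in rows, so rows that do not move let the fingers close. It gives the time, the measured TCP pose, the force, the opening and the grip force at its end, in the units of the state.
- get_state(): the state, without advancing time (a new reading comes with each control period).
- camera(name): name is "scene" or "top" or "wrist"; returns the picture (420x560x3 uint8, red, green, blue); there is no depth.
- calibration(name): a dict with "fx", "fy", "cx", "cy" (pixels), "R" (3x3) and "t" (3): a world point X has camera coordinates R X + t; the wrist camera has in their place "tool_from_camera" (4x4, takes a point from camera to tool coordinates, whose origin is the TCP and whose axes are the flange's). Camera axes: x right, y down, z forward; pixel columns grow to the right and rows downward; lengths in m; the calibration is good to about 2 mm. The wrist camera is an equidistant fisheye: a pixel r from the principal point sees the ray r / f radians off the axis. A picture is of the moment at which its call begins: read the wrist's pose just before it. calibration takes no time and is no camera call.
- hand_in(): hands the job in; it is judged then, once.
The state is a dict: "t": time; "joints": joint angles; "qvel": joint speeds; "joint_efforts": joint torques, N m; "tcp_pos": TCP position; "orientation": TCP orientation; "ft_force": force on the tool from outside, world axes, zero at the start; "wrist_torque": the same for the moment, N m; "gripper_width": finger opening in m; "grasp_force": force on a finger pad.
Only numpy, scipy, OpenCV 4.12 (cv2) and the standard library are available. Lean on these libraries where they do the work, as an engineer would, in place of code of your own. Each camera call takes 0.05 s, during which the arm holds its last target. There are 200 camera calls.

## Working session

There is one attempt and no reset: what is moved stays moved. The work goes in short steps, Python scripts to look and compute and a tool call to move; the robot and the scene stay as the last step left them, time stands still between calls to the robot, and variables do not carry over. Pictures are saved under pics/ and viewed, at most 10 in all, crops included, and the job is handed in when it is done.

Besides the shell and the picture viewer there is one more tool, called after "Emit:" as a command line: name --argument value ..., lists and objects as JSON in quotes. apply_moves: Moves the arm, as the interface text tells. Its arguments: {"type":"object","properties":{"steps":{"type":"array"},"squeeze":{"type":"number"}},"required":["steps"]}

```bash
mkdir -p pics; ls; python3 - <<'E'
from bench import *
import cv2,json
for n in("scene","top"):
    im=camera(n); cv2.imwrite(f"pics/{n}0.png",im[:,:,::-1]); 
    c=calibration(n); print(n,{k:(v.tolist() if hasattr(v,'tolist') else v) for k,v in c.items()})
print(calibration("wrist")); print(get_state())
E
```

```text
pics
scene {'fx': 497.9245307780461, 'fy': 497.9245307780461, 'cx': 291.4089833143103, 'cy': 208.4336921047943, 'R': [[-0.6718048907931728, 0.7405360588069444, -0.016868144920253115], [0.47885859842799555, 0.4168152024513438, -0.7726315614295216], [-0.5651306321709597, -0.5271351179841112, -0.6346305507694445]], 't': [0.36439922339917025, -0.13035728570792848, 1.296196017117226]}
top {'fx': 529.6692002910609, 'fy': 529.6692002910609, 'cx': 287.303444093321, 'cy': 214.62310693520377, 'R': [[-0.0038873337644536967, -0.9999915845047792, 0.0013113183535502719], [-0.9835768835335148, 0.003586889164257554, -0.18045400634128828], [0.18044778417786714, -0.0019912673712867215, -0.98358254968231]], 't': [-0.021320278888339074, 0.570263490520328, 1.0961050227677442]}
{'fx': 325.19226210127806, 'fy': 325.19226210127806, 'cx': 280.2229489752855, 'cy': 210.52542540319294, 'tool_from_camera': array([[ 8.39360476e-04, -9.57643678e-01, -2.87954651e-01,
         7.34822240e-02],
       [ 9.99999629e-01,  7.47653955e-04,  4.28449687e-04,
        -8.40812702e-04],
       [-1.95011701e-04, -2.87954904e-0
[... 160 characters left out ...]
[ 1.20599807,  0.39911784,  0.04505321,  1.53771889, -0.01867935,
        1.20692141, -0.05068769]), 'qvel': array([-0.00080927, -0.00200809,  0.00218383, -0.00516279, -0.00017887,
        0.00138904,  0.00093998]), 'joint_efforts': array([ 3.60020706e-03, -4.76263297e+01,  1.37011416e+00, -2.54948813e+01,
        1.19389532e-02,  5.09629230e-03,  1.55040098e-06]), 'tcp_pos': array([ 0.17061514, -0.62666414,  0.24938343]), 'orientation': array([ 9.91173787e-01,  1.32566072e-01, -1.87865089e-04, -8.51735812e-04]), 'ft_force': array([ 0.13853131, -0.30072783,  0.02843027]), 'wrist_torque': array([ 0.0736684 , -0.00646503,  0.02413491]), 'grasp_force': 0.0, 'gripper_width': 0.08567168021327308}
```

View pics/scene0.png

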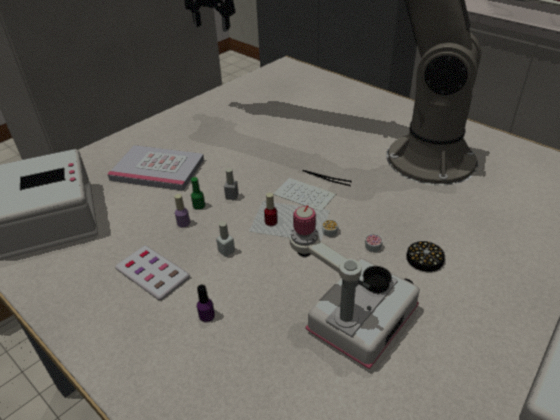

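View pics/top0.png

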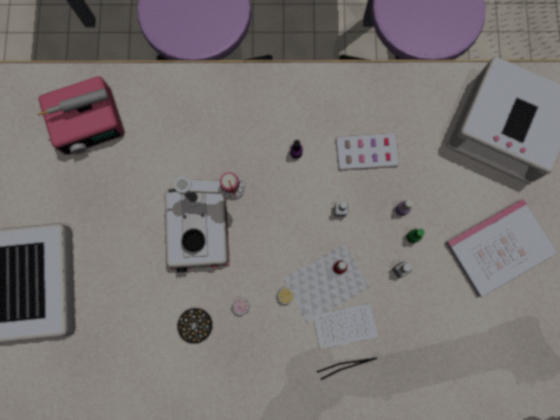

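Scene view: lilac candidates are the lilac bottle at scene (181,212) / top (403,208), the green look-alike (197,195) / (416,235), the purple with black cap (205,303) / (297,148), silver (231,186) / (402,268) and clear (225,240) / (341,208). The lilac one with the cream cap is my choice. The shaker cup is at scene (377,278) / top (193,240), and the knob at scene (305,220) / top (230,182). I'll check these in close crops.

```bash
cat > h.py <<'E'
from bench import *
import numpy as np, cv2
C={n:calibration(n) for n in("scene","top")}
def ray(n,u,v):
    c=C[n];R=np.array(c["R"]);t=np.array(c["t"])
    d=R.T@np.array([(u-c["cx"])/c["fx"],(v-c["cy"])/c["fy"],1]); return -R.T@t,d/np.linalg.norm(d)
def onz(n,u,v,z):
    o,d=ray(n,u,v); return o+d*(z-o[2])/d[2]
def tri(a,b):
    (o1,d1),(o2,d2)=ray("scene",*a),ray("top",*b)
    s=np.linalg.lstsq(np.c_[d1,-d2],o2-o1,rcond=None)[0]
    p,q=o1+s[0]*d1,o2+s[1]*d2; return (p+q)/2,np.linalg.norm(p-q)
def proj(n,X):
    c=C[n];p=np.array(c["R"])@X+np.array(c["t"]); return c["cx"]+c["fx"]*p[0]/p[2],c["cy"]+c["fy"]*p[1]/p[2]
E
python3 - <<'E'
import cv2,numpy as np
s=cv2.imread("pics/scene0.png");t=cv2.imread("pics/top0.png")
def cr(i,x,y,w,h,W,H):return cv2.resize(i[y:y+h,x:x+w],(W,H),interpolation=cv2.INTER_CUBIC)
a=np.hstack([cr(s,280,190,150,180,400,480)[:300],cr(t,150,160,110,82,400,300)])
a=np.vstack([np.hstack([cr(s,280,195,140,105,400,300),cr(t,150,165,112,84,400,300)]),np.hstack([cr(s,165,170,80,60,400,300),cr(t,370,185,80,60,400,300)])])
cv2.imwrite("pics/c1.png",a)
E
```

```text
(no output)
```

View pics/c1.png

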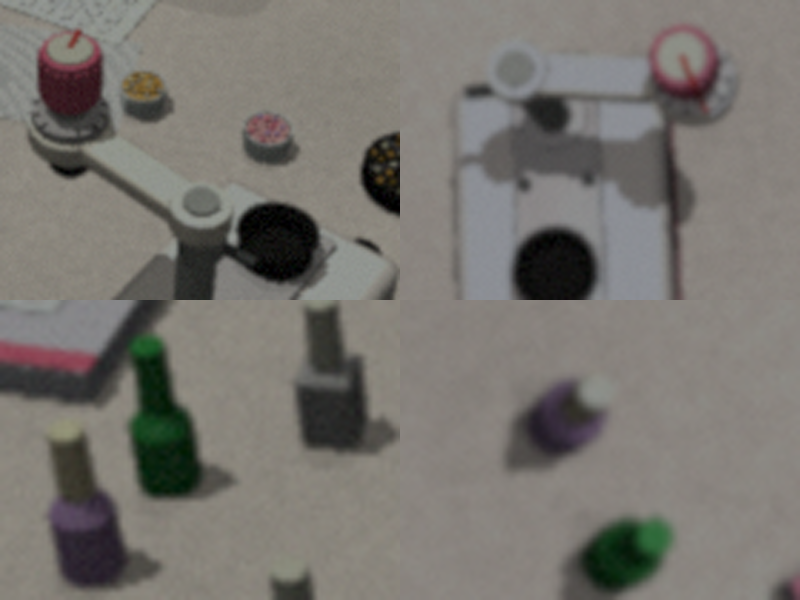

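The crops confirm the lilac bottle with a cream cap at scene (178,196) / top (409,204). The knob top is at scene (305,212) / top (229,180), the hinge boss at (350,265) / (182,184), and the cup at (377,279) / (193,240).

```bash
python3 - <<'E'
from h import *
np.set_printoptions(precision=4,suppress=True)
t=cv2.imread("pics/top0.png");s=cv2.imread("pics/scene0.png")
# dark cup blob
def blob(im,x,y,w,h,m):
    k=np.zeros(im.shape[:2],np.uint8);k[y:y+h,x:x+w]=m[y:y+h,x:x+w]
    cs,_=cv2.findContours(k,0,2);c=max(cs,key=cv2.contourArea);return cv2.fitEllipse(c)
ct=blob(t,175,222,36,36,(t.max(2)<60).astype(np.uint8)); cs=blob(s,358,258,36,38,(s.max(2)<45).astype(np.uint8))
print("cup ell",ct,cs)
for nm,a,b,z in[("lilac",(178.4,196.4),(409,203.6),.078),("knob",(304.9,212.5),(229.3,180.4),.240),("hinge",(350.4,264.7),(182.5,184.3),None),("cup",cs[0],ct[0],.088)]:
    print(nm,*tri(a,b)); 
    if z: print(onz("scene",*a,z),onz("top",*b,z))
print("hinge@.190",onz("scene",350.4,264.7,.189),onz("top",182.5,184.3,.189))
for n,u,v in[("clear",341,208),("green",416,235),("silver",402,268),("red",341,267)]: print(n,onz("top",u,v,.04))
hs=cv2.cvtColor(t,cv2.COLOR_BGR2HSV);m=((hs[...,0]>125)&(hs[...,0]<160)&(hs[...,1]>50)).astype(np.uint8)
e=blob(t,390,190,30,30,m);print("lil body",e,onz("top",*e[0],.03))
E
```

```text
cup ell ((192.82826232910156, 240.3551483154297), (22.041828155517578, 22.525577545166016), 25.38060188293457) ((375.67913818359375, 279.49530029296875), (25.385852813720703, 31.504636764526367), 97.55294799804688)
lilac [ 0.5885 -0.2825  0.0769] 3.031498474207867e-05
[ 0.5892 -0.2812  0.078 ] [ 0.5883 -0.2822  0.078 ]
knob [0.5991 0.0835 0.2397] 0.0019276032372185165
[0.5989 0.0845 0.24  ] [0.5996 0.0827 0.24  ]
hinge [0.6038 0.1777 0.1933] 0.0008253702808139045
cup [0.5114 0.1731 0.082 ] 0.0028033018119183423
[0.5172 0.1747 0.088 ] [0.5099 0.1732 0.088 ]
hinge@.190 [0.6    0.1757 0.189 ] [0.6051 0.1782 0.189 ]
clear [ 0.5867 -0.1414  0.04  ]
green [ 0.5263 -0.3033  0.04  ]
silver [ 0.4547 -0.2698  0.04  ]
red [ 0.4574 -0.1386  0.04  ]
lil body ((402.240478515625, 208.56056213378906), (9.51121997833252, 12.406623840332031), 56.353790283203125) [ 0.5869 -0.2781  0.03  ]
```

```bash
cat >> h.py <<'E'
from scipy.spatial.transform import Rotation as Ro
def go(x,y,z):
    s=get_state();R=Ro.from_quat(s["orientation"]);d=R.inv().apply(np.array([x,y,z])-s["tcp_pos"])/.03
    X=R.as_matrix()[:,0];print("t",s["t"],"units",d.round(2),"yaw",np.degrees(np.arctan2(X[1],X[0])).round(2),"j7",s["joints"][6].round(3),"p",s["tcp_pos"].round(4),"F",s["ft_force"].round(1),"w",round(s["gripper_width"],4),"g",s["grasp_force"]); return d
E
python3 -c "
from h import *
go(.5885,-.2822,.249)"
```

```text
t 0.1 units [16.46 -7.42  0.02] yaw 15.24 j7 -0.051 p [ 0.1706 -0.6267  0.2494] F [ 0.1 -0.3  0. ] w 0.0857 g 0.0
```

Emit:
apply_moves --steps '[100, 0.5, -0.22, 0, 0, 100, 0.94, -0.42, 0, 0, 100, 0.94, -0.42, 0, 0, 100, 0.94, -0.42, 0, 0, 100, 0.94, -0.42, 0, 0, 100, 0.94, -0.42, 0, 0, 100, 0.94, -0.42, 0, 0, 100, 0.94, -0.42, 0, 0, 100, 0.94, -0.42, 0, 0, 100, 0.94, -0.42, 0, 0, 100, 0.94, -0.42, 0, 0, 100, 0.94, -0.42, 0, 0, 100, 0.94, -0.42, 0, 0, 100, 0.94, -0.42, 0, 0, 100, 0.94, -0.42, 0, 0, 100, 0.94, -0.42, 0, 0, 100, 0.94, -0.42, 0, 0, 100, 0.92, -0.48, 0, 0, 100, 0, 0, 0, 0, 100, 0, 0, 0, 0]'

```text
t: 2.1
tcp_pos: [0.5892, -0.2805, 0.2499]
orientation: [0.991, 0.134, -0.0, -0.0]
ft_force: [-1.1, -0.9, 0.6]
gripper_width: 0.0851
grasp_force: 0.0
```

```bash
python3 - <<'E'
from h import *
go(.5885,-.2822,.066)
im=camera("wrist");cv2.imwrite("pics/w1.png",im[:,:,::-1])
E
```

```text
t 2.1 units [-0.03  0.05  6.13] yaw 15.41 j7 -0.983 p [ 0.5892 -0.2805  0.2499] F [-1.1 -0.9  0.6] w 0.0851 g 0.0
```

View pics/w1.png

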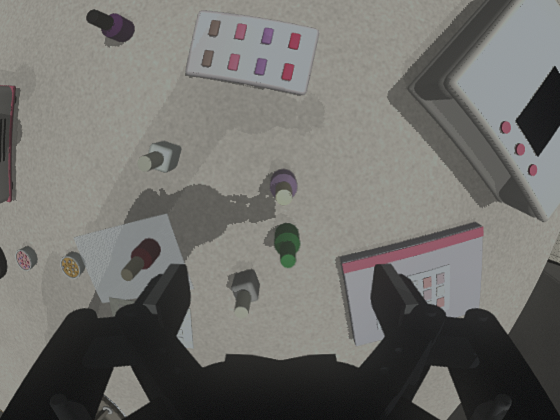

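The wrist view shows the lilac bottle's cream cap at about (284,197) and the green one at (288,260).

```bash
cat >> h.py <<'E'
def wray(u,v,z,s=None):
    s=s or get_state();c=calibration("wrist");T=c["tool_from_camera"];x,y=u-c["cx"],v-c["cy"];r=np.hypot(x,y);th=r/c["fx"]
    d=np.array([np.sin(th)*x/r,np.sin(th)*y/r,np.cos(th)]);R=Ro.from_quat(s["orientation"])
    o=s["tcp_pos"]+R.apply(T[:3,3]);d=R.apply(T[:3,:3]@d);return o+d*(z-o[2])/d[2]
E
python3 -c "
from h import *
p=wray(284.3,198.5,.078);print(p)
print('red',wray(132,268,.078),'green',wray(288,262,.078),'silver',wray(243,305,.078))
go(p[0],p[1],.066)"
```

```text
[ 0.58505944 -0.28639395  0.078     ]
red [ 0.46565042 -0.14572669  0.078     ] green [ 0.52223915 -0.30775899  0.078     ] silver [ 0.4586841  -0.27514185  0.078     ]
t 2.15 units [-0.13  0.1   6.13] yaw 15.27 j7 -0.982 p [ 0.5883 -0.2823  0.25  ] F [ 0.3 -0.  -0.2] w 0.0858 g 0.0
```

Emit:
apply_moves --steps '[100, -0.05, 0.05, 1, 0, 100, 0, 0, 1, 0, 100, 0, 0, 1, 0, 100, 0, 0, 1, 0, 100, 0, 0, 0.9, 0, 100, 0, 0, 0.7, 0, 100, 0, 0, 0.5, 0, 100, 0, 0, 0, 0]'

```text
t: 2.95
tcp_pos: [0.5853, -0.2849, 0.0651]
orientation: [0.991, 0.132, -0.002, -0.001]
ft_force: [-0.6, 0.6, 0.2]
gripper_width: 0.0855
grasp_force: 0.0
```

```bash
python3 - <<'E'
from h import *
go(.5865,-.284,.066)
im=camera("wrist");cv2.imwrite("pics/w2.png",im[:,:,::-1])
E
```

```text
t 2.95 units [ 0.05 -0.02 -0.03] yaw 15.14 j7 -1.012 p [ 0.5853 -0.2849  0.0651] F [-0.6  0.6  0.2] w 0.0855 g 0.0
```

View pics/w2.png

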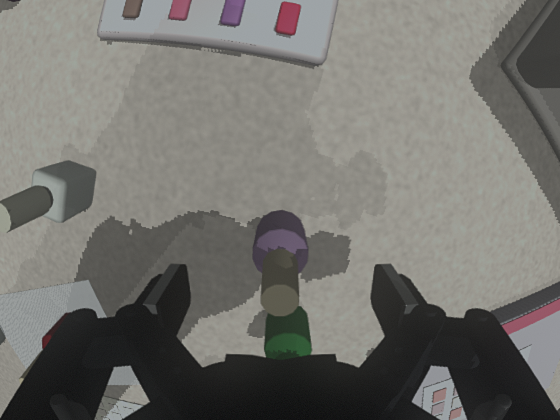

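The cap is centred between the jaws, with its top at (280,298). I'll check the fore-aft offset.

```bash
python3 -c "
from h import *
p=wray(280,298,.078);print(p)
go(p[0],p[1],.064)"
```

```text
[ 0.58828604 -0.28382171  0.078     ]
t 3.0 units [ 0.07 -0.03  0.09] yaw 15.16 j7 -1.012 p [ 0.5866 -0.2851  0.0668] F [0.1 1.  0.9] w 0.0853 g 0.0
```

Emit:
apply_moves --steps '[60, 0.07, -0.03, 0.05, 0, 30, 0, 0, 0, 0, 10, 0, 0, 0, 0, 0, 0, 0, 0, 0, 0, 0, 0, 0, 0, 0, 0, 0, 0, 0, 0, 0, 0, 0, 0, 0, 0, 0, 0, 0, 0, 0, 0, 0, 0, 0, 0, 0, 0, 0, 0, 0, 0, -0.3, 0, 0, 0, 0, -0.3, 0, 0, 0, 0, 0, 0]' --squeeze 40

```text
t: 4.3
tcp_pos: [0.5903, -0.2834, 0.0851]
orientation: [0.991, 0.133, 0.001, 0.001]
ft_force: [0.8, 0.0, -0.7]
gripper_width: 0.0159
grasp_force: 39.0
```

```bash
python3 -c "
from h import *
go(.510,.173,.2)
go(.46,-.08,.2)"
```

```text
t 4.3 units [  1.42 -15.38  -3.85] yaw 15.23 j7 -1.011 p [ 0.5903 -0.2834  0.0851] F [ 0.8  0.  -0.7] w 0.0159 g 39.026883244514465
t 4.3 units [-2.4  -7.68 -3.84] yaw 15.23 j7 -1.011 p [ 0.5903 -0.2834  0.0851] F [ 0.8  0.  -0.7] w 0.0159 g 39.026883244514465
```

Emit:
apply_moves --steps '[0, 0, 0, -1, 0, 0, 0, 0, -1, 0, 0, 0, 0, -1, 0, 0, 0, 0, -1, 0, 0, -0.3, -0.96, 0, 0, 0, -0.3, -0.96, 0, 0, 0, -0.3, -0.96, 0, 0, 0, -0.3, -0.96, 0, 0, 0, -0.3, -0.96, 0, 0, 0, -0.3, -0.96, 0, 0, 0, -0.3, -0.96, 0, 0, 0, -0.3, -0.96, 0, 0, 0, 0.2, -0.95, 0, 0, 0, 0.2, -0.95, 0, 0, 0, 0.2, -0.95, 0, 0, 0, 0.2, -0.95, 0, 0, 0, 0.2, -0.95, 0, 0, 0, 0, 0, 0, 0, 0, 0, 0, 0, 0]'

```text
t: 6.2
tcp_pos: [0.4507, 0.066, 0.2037]
orientation: [0.991, 0.133, -0.0, 0.0]
ft_force: [0.1, -1.5, -0.5]
gripper_width: 0.0156
grasp_force: 39.3
```

```bash
python3 - <<'E'
from h import *
go(.51,.173,.2)
im=camera("wrist");cv2.imwrite("pics/w3.png",im[:,:,::-1])
E
```

```text
t 6.2 units [ 2.85 -2.92  0.12] yaw 15.34 j7 -1.595 p [0.4507 0.066  0.2037] F [ 0.1 -1.5 -0.5] w 0.0156 g 39.269952178001404
```

View pics/w3.png

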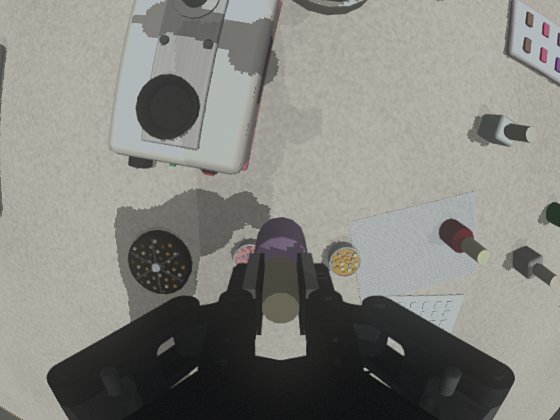

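The bottle is held upright by its cap at (281,300), and the cup rim is at about (168,106).

```bash
python3 - <<'E'
from h import *
im=cv2.imread("pics/w3.png")
for th in(50,60,75):
    m=np.zeros(im.shape[:2],np.uint8);m[65:150,128:206]=(im.max(2)<th)[65:150,128:206]
    m=cv2.morphologyEx(m,cv2.MORPH_OPEN,np.ones((5,5)))
    c=max(cv2.findContours(m,0,2)[0],key=cv2.contourArea);e=cv2.fitEllipse(c);print(th,e,[wray(*e[0],z).round(4) for z in(.072,.088)],cv2.boundingRect(c))
p=wray(281,305,.2037+.013);print("cap",p)
for n in("scene","top"):
    q=camera(n)
    if n=="top": cv2.imwrite("pics/top1.png",q[:,:,::-1])
go(.51,.173,.2)
E
```

```text
Traceback (most recent call last):
ValueError: max() iterable argument is empty
```

```bash
python3 - <<'E'
from h import *
im=cv2.imread("pics/w3.png");print(im[106,168],im[106,200],im[106,210],im[70,168])
for th in(75,90,110):
    m=np.zeros(im.shape[:2],np.uint8);m[65:150,128:206]=(im.max(2)<th)[65:150,128:206]
    m=cv2.morphologyEx(m,cv2.MORPH_OPEN,np.ones((5,5)))
    cs=cv2.findContours(m,0,2)[0]
    if not cs: continue
    c=max(cs,key=cv2.contourArea);e=cv2.fitEllipse(c);print(th,e,[wray(*e[0],z).round(4) for z in(.072,.088)],cv2.boundingRect(c))
p=wray(281,305,.2037+.013);print("cap",p)
go(.51,.173,.2)
E
```

```text
[56 56 56] [135 138 137] [177 182 175] [159 162 160]
75 ((166.9992218017578, 106.45719909667969), (61.2698860168457, 63.76203536987305), 28.56678009033203) [array([0.5075, 0.176 , 0.072 ]), array([0.5084, 0.1704, 0.088 ])] (136, 75, 63, 64)
90 ((167.08062744140625, 106.4678955078125), (61.84444808959961, 64.46316528320312), 28.650489807128906) [array([0.5075, 0.1759, 0.072 ]), array([0.5084, 0.1703, 0.088 ])] (136, 75, 64, 64)
110 ((167.12522888183594, 106.53424072265625), (62.38457489013672, 64.98355102539062), 24.42091178894043) [array([0.5075, 0.1759, 0.072 ]), array([0.5084, 0.1703, 0.088 ])] (136, 74, 64, 66)
cap [0.45034223 0.06543618 0.2167    ]
t 6.25 units [ 2.85 -2.95  0.12] yaw 15.23 j7 -1.595 p [0.4508 0.0651 0.2036] F [ 0.1 -0.2 -0.7] w 0.0159 g 39.270116686820984
```

```bash
python3 -c "
from h import *
go(.5092,.172,.165)"
```

```text
t 6.25 units [ 2.82 -2.93  1.28] yaw 15.23 j7 -1.595 p [0.4508 0.0651 0.2036] F [ 0.1 -0.2 -0.7] w 0.0159 g 39.270116686820984
```

Emit:
apply_moves --steps '[0, 0.5, -0.55, 0, 0, 0, 0.6, -0.6, 0, 0, 0, 0.6, -0.6, 0, 0, 0, 0.6, -0.6, 0, 0, 0, 0.52, -0.58, 0.3, 0, 0, 0, 0, 0.6, 0, 0, 0, 0, 0.38, 0, 0, 0, 0, 0, 0, 0, 0, 0, 0, 0]'

```text
t: 7.15
tcp_pos: [0.5096, 0.1714, 0.1653]
orientation: [0.991, 0.132, -0.0, 0.0]
ft_force: [0.0, -0.3, 0.0]
gripper_width: 0.0155
grasp_force: 39.3
```

```bash
python3 - <<'E'
from h import *
go(.5092,.172,.1385)
a=camera("scene")[200:320,300:440,::-1];b=camera("wrist")[60:420,60:500,::-1]
cv2.imwrite("pics/m4.png",np.hstack([cv2.resize(a,(420,360),interpolation=2),b[:, :380]]))
E
```

```text
t 7.15 units [-0.01 -0.02  0.89] yaw 15.12 j7 -1.861 p [0.5096 0.1714 0.1653] F [ 0.  -0.3  0. ] w 0.0155 g 39.2883574962616
```

View pics/m4.png

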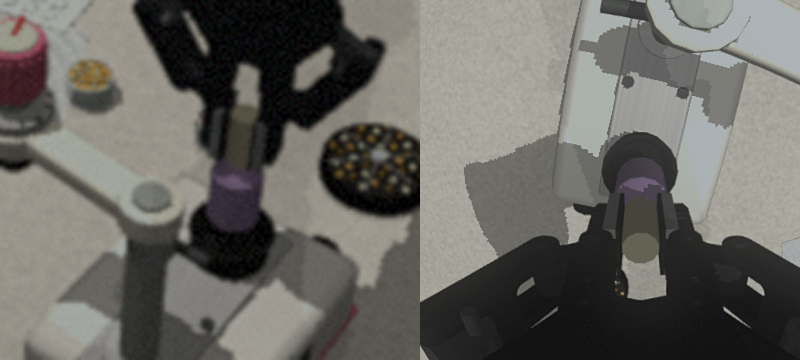

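The bottle is centred over the cup: bottle at (237,195) over cup (232,235) in the left panel, and both on column 640 in the right one. Next I lower it.

Emit:
apply_moves --steps '[0, 0, 0, 0.25, 0, 0, 0, 0, 0.25, 0, 0, 0, 0, 0.2, 0, 0, 0, 0, 0.1, 0, 0, 0, 0, 0.05, 0, 0, 0, 0, 0, 0]'

```text
t: 7.85
tcp_pos: [0.5094, 0.1727, 0.1396]
orientation: [0.991, 0.133, -0.0, 0.0]
ft_force: [-0.3, -0.7, -1.0]
gripper_width: 0.0158
grasp_force: 39.3
```

Emit:
apply_moves --steps '[0, 0, 0, 0.05, 0, 0, 0, 0, 0.05, 0, 0, 0, 0, 0.03, 0, 0, 0, 0, 0, 0]'

```text
t: 8.25
tcp_pos: [0.5102, 0.173, 0.1383]
orientation: [0.991, 0.132, 0.001, 0.0]
ft_force: [-4.2, -0.8, 12.9]
gripper_width: 0.0156
grasp_force: 40.7
```

Emit:
apply_moves --steps '[20, 0, 0, -0.05, 0, 40, 0, 0, 0, 0, 50, 0, 0, 0, 0, 50, 0, 0, 0, 0, 50, 0, 0, -0.3, 0, 50, 0, 0, -0.6, 0, 50, 0, 0, -1, 0, 50, 0, 0, -1, 0, 50, 0, 0, -1, 0, 50, 0, 0, -1, 0, 50, 0, 0, -0.6, 0, 50, 0, 0, 0, 0]'

```text
t: 9.45
tcp_pos: [0.511, 0.1737, 0.3061]
orientation: [0.991, 0.133, 0.003, -0.001]
ft_force: [-0.5, 0.3, 0.8]
gripper_width: 0.0425
grasp_force: 0.0
```

```bash
python3 - <<'E'
from h import *
go(.599,.0835,.30)
a=camera("scene")[190:310,285:425,::-1];b=camera("wrist")[:,:,::-1]
cv2.imwrite("pics/m5.png",np.hstack([cv2.resize(a,(420,360),interpolation=2),cv2.resize(b,(380,285))[:, :].repeat(1,0) if 0 else np.pad(cv2.resize(b,(380,285)),((0,75),(0,0),(0,0)))]));cv2.imwrite("pics/w5.png",b)
cv2.imwrite("pics/t5.png",camera("top")[:,:,::-1])
E
```

```text
t 9.45 units [2.04 3.67 0.21] yaw 15.23 j7 -1.794 p [0.511  0.1737 0.3061] F [-0.5  0.3  0.8] w 0.0425 g 0.0
```

View pics/m5.png

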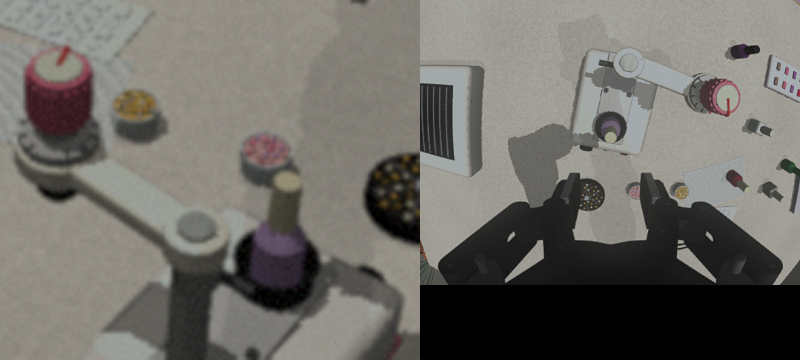

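The lilac bottle stands upright in the cup (left panel, cap at (288,182)). The knob top is at wrist pixel (449,143) and the hinge boss at (307,94).

```bash
python3 - <<'E'
from h import *
np.set_printoptions(precision=4,suppress=True)
print("cap",onz("scene",381,250.7,.150))
b=cv2.imread("pics/w5.png");hs=cv2.cvtColor(b,cv2.COLOR_BGR2HSV)
m=((hs[...,1]<70)&(hs[...,2]>110)).astype(np.uint8)
k=np.zeros_like(m);k[110:180,425:475]=((hs[...,1]>90)&((hs[...,0]>165)|(hs[...,0]<8)))[110:180,425:475]
c=cv2.convexHull(np.vstack(cv2.findContours(k,0,2)[0]));print("knob hull",cv2.boundingRect(c))
print("knob",wray(449,143,.24),"hinge",wray(306.5,94.3,.190))
t=cv2.imread("pics/t5.png")
print("diff top",np.abs(t[160:200,160:245].astype(int)-cv2.imread("pics/top0.png")[160:200,160:245]).mean())
# cap in wrist (610,137)
print("cap wrist",wray((610-420)*560/380,137*560/380,.15))
go(.599,.083,.3)
E
```

```text
cap [0.5093 0.1731 0.15  ]
knob hull (426, 117, 46, 55)
knob [0.5959 0.0873 0.24  ] hinge [0.5995 0.1784 0.19  ]
diff top 15.26686274509804
cap wrist [0.5068 0.1727 0.15  ]
t 9.6 units [2.11 3.66 0.05] yaw 15.24 j7 -1.794 p [0.5089 0.1724 0.3015] F [-0.7  0.6 -0. ] w 0.043 g 0.0
```

Emit:
apply_moves --steps '[100, 0.53, 0.91, 0, 0, 100, 0.53, 0.92, 0, 0, 100, 0.53, 0.92, 0, 0, 100, 0.5, 0.9, 0, 0, 100, 0, 0, 0, -1, 100, 0, 0, 0, -1, 100, 0, 0, 0, -1, 100, 0, 0, 0, -1, 100, 0, 0, 0, -1, 100, 0, 0, 0, -1, 100, 0, 0, 0, -1, 100, 0, 0, 0, -1, 100, 0, 0, 0, -1, 100, 0, 0, 0, -1, 100, 0, 0, 0, -1, 100, 0, 0, 0, -1, 100, 0, 0, 0, 0]'

```text
t: 11.3
tcp_pos: [0.598, 0.0833, 0.3006]
orientation: [0.724, 0.69, -0.001, -0.001]
ft_force: [-1.3, 0.2, 0.1]
gripper_width: 0.0854
grasp_force: 0.0
```

```bash
python3 - <<'E'
from h import *
s=get_state();go(.598,.084,.227)
b=camera("wrist")[:,:,::-1].copy();cv2.imwrite("pics/w6.png",b)
E
```

```text
t 11.3 units [0.02 0.01 2.45] yaw 87.24 j7 -0.421 p [0.598  0.0833 0.3006] F [-1.3  0.2  0.1] w 0.0854 g 0.0
```

View pics/w6.png

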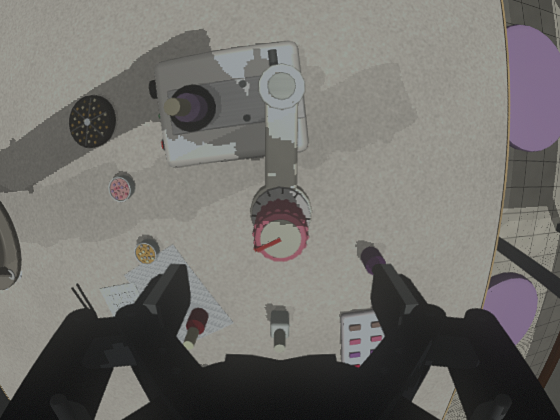

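The knob top is at (281,238) and the hinge at (281,87), so the arm lies along the tool's x axis with the knob centred.

```bash
python3 - <<'E'
from h import *
p=wray(281,238,.24);print(p,wray(281,87,.189),wray(175,105,.15)); go(p[0],p[1],.227)
E
```

```text
[0.59842678 0.08382883 0.24      ] [0.6030155  0.17811611 0.189     ] [0.51110057 0.17393425 0.15      ]
t 11.35 units [0.02 0.02 2.46] yaw 87.12 j7 -0.423 p [0.5981 0.0833 0.3009] F [-0.5 -0.5  0.3] w 0.0855 g 0.0
```

Emit:
apply_moves --steps '[100, 0.02, 0.02, 0.8, 0, 100, 0, 0, 0.8, 0, 100, 0, 0, 0.6, 0, 50, 0, 0, 0.26, 0, 50, 0, 0, 0, 0, 50, 0, 0, 0, 0, 50, 0, 0, 0, 0]'

```text
t: 12.05
tcp_pos: [0.6001, 0.0844, 0.2299]
orientation: [0.724, 0.69, 0.001, 0.001]
ft_force: [-0.3, 0.0, -0.2]
gripper_width: 0.0429
grasp_force: 0.0
```

Emit:
apply_moves --steps '[50, 0.004, -0.166, 0, 0.5, 50, 0.004, -0.166, 0, 0.5, 50, 0.004, -0.166, 0, 0.5, 50, 0.004, -0.166, 0, 0.5, 50, 0.004, -0.166, 0, 0.5, 50, 0.004, -0.166, 0, 0.5, 50, 0.004, -0.166, 0, 0.5, 50, 0.004, -0.166, 0, 0.5, 50, 0.004, -0.166, 0, 0.5, 50, 0.004, -0.166, 0, 0.5, 50, 0.004, -0.166, 0, 0.5, 50, 0.004, -0.166, 0, 0.5]'

```text
t: 13.25
tcp_pos: [0.5452, 0.1042, 0.2298]
orientation: [0.902, 0.431, 0.001, 0.001]
ft_force: [1.2, -1.0, -0.9]
gripper_width: 0.0424
grasp_force: 0.8
```

```bash
python3 - <<'E'
from h import *
go(.598,.084,.227);s=get_state()
d=s["tcp_pos"]-np.array([.603,.178,0]);print(np.hypot(*d[:2]),np.degrees(np.arctan2(d[1],d[0])))
E
```

```text
t 13.25 units [0.58 1.79 0.1 ] yaw 51.05 j7 -1.083 p [0.5452 0.1042 0.2298] F [ 1.2 -1.  -0.9] w 0.0424 g 0.8489356935024261
0.09373578242929842 -128.0452020314942
```

Emit:
apply_moves --steps '[50, 0.004, -0.166, 0.01, 0.5, 50, 0.004, -0.166, 0.01, 0.5, 50, 0.004, -0.166, 0.01, 0.5, 50, 0.004, -0.166, 0.01, 0.5, 50, 0.004, -0.166, 0.01, 0.5, 50, 0.004, -0.166, 0.01, 0.5, 50, 0.004, -0.166, 0, 0.5, 50, 0.004, -0.166, 0, 0.5, 50, 0.004, -0.166, 0, 0.5, 50, 0.004, -0.166, 0, 0.5, 50, 0.004, -0.166, 0, 0.5, 50, 0.004, -0.166, 0, 0.5, 50, 0.004, -0.166, 0, 0.5, 50, 0.002, -0.083, 0, 0.25, 50, 0.002, -0.083, 0, 0.25, 50, 0.001, -0.055, 0, 0.16, 50, 0, 0, 0, 0]'

```text
t: 14.95
tcp_pos: [0.5102, 0.1655, 0.2277]
orientation: [0.997, 0.072, 0.001, 0.0]
ft_force: [0.9, 0.2, 0.9]
gripper_width: 0.0428
grasp_force: 0.3
```

```bash
python3 - <<'E'
from h import *
go(.51,.173,.227);s=get_state()
d=s["tcp_pos"]-np.array([.603,.178,0]);print(np.hypot(*d[:2]),np.degrees(np.arctan2(d[1],d[0])))
E
```

```text
t 14.95 units [ 0.03 -0.25  0.02] yaw 8.28 j7 -1.926 p [0.5102 0.1655 0.2277] F [0.9 0.2 0.9] w 0.0428 g 0.2704660501331091
0.09360782540719222 -172.34723503937332
```

Emit:
apply_moves --steps '[50, 0.001, -0.055, 0, 0.16, 50, 0.001, -0.055, 0, 0.16, 50, 0.001, -0.055, 0, 0.16, 50, 0.001, -0.055, 0, 0.16, 50, 0, 0, 0, 0]'

```text
t: 15.45
tcp_pos: [0.5089, 0.1724, 0.2268]
orientation: [0.999, 0.039, -0.0, -0.0]
ft_force: [-0.3, -0.3, 0.3]
gripper_width: 0.0423
grasp_force: 0.2
```

Emit:
apply_moves --steps '[50, 0.001, -0.055, 0, 0.16, 50, 0.001, -0.055, 0, 0.16, 50, 0, 0, 0, 0]'

```text
t: 15.75
tcp_pos: [0.5088, 0.1756, 0.2268]
orientation: [1.0, 0.022, -0.0, -0.0]
ft_force: [0.6, -0.2, 0.4]
gripper_width: 0.0424
grasp_force: 0.3
```

Emit:
apply_moves --steps '[50, 0, -0.05, 0, 0.1, 50, 0, 0, 0, 0]'

```text
t: 15.95
tcp_pos: [0.5088, 0.1764, 0.2267]
orientation: [1.0, 0.017, -0.0, 0.0]
ft_force: [0.2, -2.6, 1.0]
gripper_width: 0.0426
grasp_force: 0.9
```

Emit:
apply_moves --steps '[50, 0, -0.05, 0, 0, 50, 0, 0, 0, 0]'

```text
t: 16.15
tcp_pos: [0.5088, 0.1766, 0.2267]
orientation: [1.0, 0.016, -0.0, 0.001]
ft_force: [1.4, -5.5, 1.9]
gripper_width: 0.0426
grasp_force: 2.5
```

Emit:
apply_moves --steps '[50, 0, -0.04, 0, 0, 50, 0, 0, 0, 0]'

```text
t: 16.35
tcp_pos: [0.5088, 0.1767, 0.2267]
orientation: [1.0, 0.016, -0.0, 0.002]
ft_force: [0.3, -6.6, 1.9]
gripper_width: 0.0422
grasp_force: 3.5
```

The arm is on its stop: the force climbs and the position stalls. I'll back off, open and turn the wrist back for a long clockwise stroke.

Emit:
apply_moves --steps '[70, 0, 0.12, 0, 0, 100, 0, 0.12, 0, 0, 100, 0, 0, 0, 0, 100, 0, 0, 0, 0, 100, 0, 0, 0, -1, 100, 0, 0, 0, -1, 100, 0, 0, 0, -1, 100, 0, 0, 0, -1, 100, 0, 0, 0, -1, 100, 0, 0, 0, -1, 100, 0, 0, 0, -1, 100, 0, 0, 0, -1, 100, 0, 0, 0, -1, 100, 0, 0, 0, -1, 100, 0, 0, 0, -1, 100, 0, 0, 0, -1, 100, 0, 0, 0, -1, 100, 0, 0, 0, -1, 100, 0, 0, 0, -1, 100, 0, 0, 0, -1]'

```text
t: 18.35
tcp_pos: [0.5089, 0.1728, 0.2269]
orientation: [0.655, 0.756, 0.0, -0.0]
ft_force: [-0.1, -0.2, -0.5]
gripper_width: 0.0851
grasp_force: 0.0
```

Emit:
apply_moves --steps '[100, 0, 0, 0, -1, 100, 0, 0, 0, -1, 100, 0, 0, 0, -1, 100, 0, 0, 0, -1, 100, 0, 0, 0, -1, 100, 0, 0, 0, -1, 100, 0, 0, 0, -1, 100, 0, 0, 0, -1, 100, 0, 0, 0, -1, 100, 0, 0, 0, -1, 100, 0, 0, 0, -1, 100, 0, 0, 0, -1, 100, 0, 0, 0, -1, 100, 0, 0, 0, -1, 100, 0, 0, 0, -1, 100, 0, 0, 0, -1, 100, 0, 0, 0, -1, 100, 0, 0, 0, -1, 100, 0, 0, 0, -1, 100, 0, 0, 0, 0]'

```text
t: 20.35
tcp_pos: [0.5089, 0.1726, 0.2269]
orientation: [-0.275, 0.961, 0.0, 0.0]
ft_force: [0.4, -0.5, 0.2]
gripper_width: 0.0856
grasp_force: 0.0
```

```bash
python3 - <<'E'
from h import *
go(.5085,.1725,.227)
b=camera("wrist")[:,:,::-1].copy();cv2.imwrite("pics/w7.png",b)
E
```

```text
t 20.35 units [ 0.01  0.   -0.  ] yaw -148.08 j7 1.404 p [0.5089 0.1726 0.2269] F [ 0.4 -0.5  0.2] w 0.0856 g 0.0
```

View pics/w7.png

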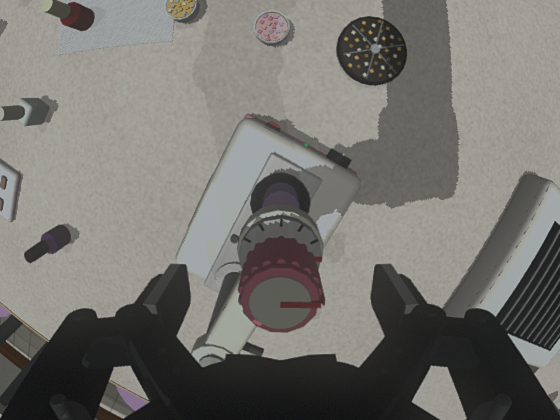

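The knob is centred between the open jaws (top at (281,304)), with the arm over the bottle. Next I grip and turn clockwise, reading the torque.

Emit:
apply_moves --steps '[60, 0, 0, 0, 0, 30, 0, 0, 0, 0, 20, 0, 0, 0, 0, 0, 0, 0, 0, 0, 0, 0, 0, 0, 0, 0, 0, 0, 0, 0, 0, 0, 0, 0, 0, 0, 0, 0, 0, 0]' --squeeze 60

```text
t: 21.2
tcp_pos: [0.509, 0.1723, 0.2272]
orientation: [-0.275, 0.961, -0.0, 0.0]
ft_force: [-1.4, 0.2, 4.7]
gripper_width: 0.0326
grasp_force: 59.4
```

```bash
cat > st.py <<'E'
from h import *
s=get_state();go(.5085,.1725,.227);print("tau",s["wrist_torque"].round(3),"eff7",s["joint_efforts"][6].round(3))
E
python3 st.py
```

```text
t 21.2 units [0.01 0.01 0.01] yaw -148.09 j7 1.405 p [0.509  0.1723 0.2272] F [-1.4  0.2  4.7] w 0.0326 g 59.36872959136963
tau [-0.128  0.297  0.04 ] eff7 0.019
```

Emit:
apply_moves --steps '[0, 0, 0, 0, 0.5, 0, 0, 0, 0, 0.5, 0, 0, 0, 0, 0.5, 0, 0, 0, 0, 0.5]'

```text
t: 21.6
tcp_pos: [0.5091, 0.1723, 0.2271]
orientation: [-0.172, 0.985, -0.0, 0.0]
ft_force: [-1.1, -1.3, 4.3]
gripper_width: 0.0326
grasp_force: 59.2
```

```bash
python3 st.py
```

```text
t 21.6 units [0.01 0.01 0.  ] yaw -160.14 j7 1.215 p [0.5091 0.1723 0.2271] F [-1.1 -1.3  4.3] w 0.0326 g 59.16499972343445
tau [-0.168  0.284  0.339] eff7 0.105
```

Emit:
apply_moves --steps '[0, 0, 0, 0, 0.5, 0, 0, 0, 0, 0.5, 0, 0, 0, 0, 0.5, 0, 0, 0, 0, 0.5]'

```text
t: 22.0
tcp_pos: [0.5091, 0.1721, 0.2271]
orientation: [-0.068, 0.998, -0.0, 0.0]
ft_force: [-1.1, -1.6, 4.1]
gripper_width: 0.0322
grasp_force: 59.1
```

```bash
python3 st.py
```

```text
t 22.0 units [0.02 0.02 0.  ] yaw -172.15 j7 1.025 p [0.5091 0.1721 0.2271] F [-1.1 -1.6  4.1] w 0.0322 g 59.14509057998657
tau [-0.244  0.316  0.275] eff7 0.108
```

Emit:
apply_moves --steps '[0, 0, 0, 0, 0.5, 0, 0, 0, 0, 0.5, 0, 0, 0, 0, 0.5]'

```text
t: 22.3
tcp_pos: [0.5091, 0.172, 0.2271]
orientation: [0.01, 1.0, -0.0, 0.0]
ft_force: [-1.0, -0.9, 4.4]
gripper_width: 0.0324
grasp_force: 59.2
```

```bash
python3 st.py
```

```text
t 22.3 units [0.02 0.02 0.  ] yaw 178.84 j7 0.882 p [0.5091 0.172  0.2271] F [-1.  -0.9  4.4] w 0.0324 g 59.151429533958435
tau [-0.283  0.326  0.245] eff7 0.11
```

Emit:
apply_moves --steps '[0, 0, 0, 0, 0.5, 0, 0, 0, 0, 0.5, 0, 0, 0, 0, 0.5]'

```text
t: 22.6
tcp_pos: [0.5091, 0.1718, 0.2271]
orientation: [0.089, 0.996, -0.001, 0.0]
ft_force: [-1.1, -1.4, 4.5]
gripper_width: 0.0324
grasp_force: 59.2
```

```bash
python3 st.py
```

```text
t 22.6 units [0.02 0.02 0.  ] yaw 169.84 j7 0.737 p [0.5091 0.1718 0.2271] F [-1.1 -1.4  4.5] w 0.0324 g 59.165085554122925
tau [-0.32   0.37   0.268] eff7 0.111
```

Emit:
apply_moves --steps '[0, 0, 0, 0, 0.5, 0, 0, 0, 0, 0.5, 0, 0, 0, 0, 0.5]'

```text
t: 22.9
tcp_pos: [0.5091, 0.1717, 0.2271]
orientation: [0.166, 0.986, -0.001, 0.0]
ft_force: [-1.2, -1.5, 4.5]
gripper_width: 0.0327
grasp_force: 59.2
```

```bash
python3 st.py
```

```text
t 22.9 units [0.03 0.02 0.  ] yaw 160.83 j7 0.592 p [0.5091 0.1717 0.2271] F [-1.2 -1.5  4.5] w 0.0327 g 59.18309569358826
tau [-0.404  0.408  0.307] eff7 0.113
```

Emit:
apply_moves --steps '[0, 0, 0, 0, 0.5, 0, 0, 0, 0, 0.5, 0, 0, 0, 0, 0.5]'

```text
t: 23.2
tcp_pos: [0.509, 0.1716, 0.2271]
orientation: [0.243, 0.97, -0.001, 0.0]
ft_force: [-2.5, -2.0, 4.8]
gripper_width: 0.0328
grasp_force: 59.2
```

```bash
python3 st.py
```

```text
t 23.2 units [0.03 0.02 0.  ] yaw 151.84 j7 0.446 p [0.509  0.1716 0.2271] F [-2.5 -2.   4.8] w 0.0328 g 59.203855991363525
tau [-0.422  0.412  0.258] eff7 0.115
```

Emit:
apply_moves --steps '[0, 0, 0, 0, 0.5, 0, 0, 0, 0, 0.5, 0, 0, 0, 0, 0.5]'

```text
t: 23.5
tcp_pos: [0.509, 0.1715, 0.2271]
orientation: [0.319, 0.948, -0.001, 0.0]
ft_force: [-2.0, -2.8, 6.1]
gripper_width: 0.0325
grasp_force: 59.2
```

```bash
python3 st.py
```

```text
t 23.5 units [0.03 0.02 0.  ] yaw 142.83 j7 0.299 p [0.509  0.1715 0.2271] F [-2.  -2.8  6.1] w 0.0325 g 59.2266047000885
tau [-0.428  0.481  0.277] eff7 0.116
```

Emit:
apply_moves --steps '[0, 0, 0, 0, 0.5, 0, 0, 0, 0, 0.5, 0, 0, 0, 0, 0.5]'

```text
t: 23.8
tcp_pos: [0.5089, 0.1714, 0.2271]
orientation: [0.392, 0.92, -0.001, 0.0]
ft_force: [-1.8, -3.0, 5.7]
gripper_width: 0.0328
grasp_force: 59.3
```

```bash
python3 st.py
```

```text
t 23.8 units [0.04 0.02 0.  ] yaw 133.83 j7 0.152 p [0.5089 0.1714 0.2271] F [-1.8 -3.   5.7] w 0.0328 g 59.250810742378235
tau [-0.445  0.561  0.295] eff7 0.117
```

Emit:
apply_moves --steps '[0, 0, 0, 0, 0.5, 0, 0, 0, 0, 0.5, 0, 0, 0, 0, 0.5]'

```text
t: 24.1
tcp_pos: [0.5088, 0.1713, 0.2271]
orientation: [0.463, 0.886, -0.001, 0.0]
ft_force: [-1.9, -2.5, 6.9]
gripper_width: 0.0328
grasp_force: 59.3
```

```bash
python3 st.py
```

```text
t 24.1 units [0.04 0.02 0.  ] yaw 124.83 j7 0.005 p [0.5088 0.1713 0.2271] F [-1.9 -2.5  6.9] w 0.0328 g 59.319530725479126
tau [-0.551  0.609  0.259] eff7 0.11
```

Emit:
apply_moves --steps '[0, 0, 0, 0, 0.5, 0, 0, 0, 0, 0.5, 0, 0, 0, 0, 0.5]'

```text
t: 24.4
tcp_pos: [0.5087, 0.1712, 0.2272]
orientation: [0.531, 0.847, -0.001, 0.0]
ft_force: [-2.7, -3.3, 6.9]
gripper_width: 0.0323
grasp_force: 59.4
```

```bash
python3 st.py
```

```text
t 24.4 units [0.04 0.01 0.01] yaw 115.83 j7 -0.144 p [0.5087 0.1712 0.2272] F [-2.7 -3.3  6.9] w 0.0323 g 59.41993474960327
tau [-0.597  0.659  0.345] eff7 0.085
```

Emit:
apply_moves --steps '[0, 0, 0, 0, 0.5, 0, 0, 0, 0, 0.5, 0, 0, 0, 0, 0.5]'

```text
t: 24.7
tcp_pos: [0.5086, 0.1712, 0.2273]
orientation: [0.596, 0.803, -0.001, 0.0]
ft_force: [-3.1, -2.2, 7.1]
gripper_width: 0.0327
grasp_force: 59.5
```

```bash
python3 st.py
```

```text
t 24.7 units [0.04 0.01 0.01] yaw 106.84 j7 -0.292 p [0.5086 0.1712 0.2273] F [-3.1 -2.2  7.1] w 0.0327 g 59.49890077114105
tau [-0.628  0.825  0.346] eff7 0.061
```

Emit:
apply_moves --steps '[0, 0, 0, 0, 0.5, 0, 0, 0, 0, 0.5, 0, 0, 0, 0, 0.5]'

```text
t: 25.0
tcp_pos: [0.5085, 0.1711, 0.2274]
orientation: [0.657, 0.754, -0.001, 0.0]
ft_force: [-3.4, -2.4, 7.9]
gripper_width: 0.0326
grasp_force: 59.6
```

```bash
python3 st.py
```

```text
t 25.0 units [0.05 0.01 0.01] yaw 97.84 j7 -0.441 p [0.5085 0.1711 0.2274] F [-3.4 -2.4  7.9] w 0.0326 g 59.57344651222229
tau [-0.643  0.919  0.346] eff7 0.037
```

Contact: the torque is up to 0.35. I'll go on in small steps.

Emit:
apply_moves --steps '[0, 0, 0, 0, 0.5, 0, 0, 0, 0, 0.5]'

```text
t: 25.2
tcp_pos: [0.5084, 0.1711, 0.2274]
orientation: [0.696, 0.718, -0.002, 0.001]
ft_force: [-3.4, -3.7, 9.0]
gripper_width: 0.0325
grasp_force: 59.6
```

```bash
python3 st.py
```

```text
t 25.2 units [0.05 0.   0.01] yaw 91.84 j7 -0.541 p [0.5084 0.1711 0.2274] F [-3.4 -3.7  9. ] w 0.0325 g 59.621983766555786
tau [-0.583  0.96   0.403] eff7 0.022
```

Emit:
apply_moves --steps '[0, 0, 0, 0, 0.5, 0, 0, 0, 0, 0.5]'

```text
t: 25.4
tcp_pos: [0.5083, 0.1711, 0.2275]
orientation: [0.732, 0.681, -0.002, 0.001]
ft_force: [-3.8, -3.3, 8.8]
gripper_width: 0.0325
grasp_force: 59.7
```

```bash
python3 st.py
```

```text
t 25.4 units [0.05 0.   0.02] yaw 85.85 j7 -0.64 p [0.5083 0.1711 0.2275] F [-3.8 -3.3  8.8] w 0.0325 g 59.66967701911926
tau [-0.643  1.047  0.401] eff7 0.008
```

Emit:
apply_moves --steps '[0, 0, 0, 0, 0.5, 0, 0, 0, 0, 0.5]'

```text
t: 25.6
tcp_pos: [0.5083, 0.1711, 0.2275]
orientation: [0.767, 0.642, -0.002, 0.001]
ft_force: [-4.7, -3.2, 9.2]
gripper_width: 0.0326
grasp_force: 59.7
```

```bash
python3 st.py
```

```text
t 25.6 units [ 0.05 -0.    0.02] yaw 79.84 j7 -0.74 p [0.5083 0.1711 0.2275] F [-4.7 -3.2  9.2] w 0.0326 g 59.71615433692932
tau [-0.645  1.043  0.435] eff7 -0.005
```

Emit:
apply_moves --steps '[0, 0, 0, 0, 0.5, 0, 0, 0, 0, 0.5]'

```text
t: 25.8
tcp_pos: [0.5082, 0.1712, 0.2276]
orientation: [0.799, 0.601, -0.002, 0.001]
ft_force: [-4.4, -3.5, 9.9]
gripper_width: 0.0326
grasp_force: 59.8
```

```bash
python3 st.py
```

```text
t 25.8 units [ 0.05 -0.    0.02] yaw 73.85 j7 -0.84 p [0.5082 0.1712 0.2276] F [-4.4 -3.5  9.9] w 0.0326 g 59.76067900657654
tau [-0.633  1.199  0.452] eff7 -0.016
```

Emit:
apply_moves --steps '[0, 0, 0, 0, 0.5, 0, 0, 0, 0, 0.5]'

```text
t: 26.0
tcp_pos: [0.5081, 0.1713, 0.2276]
orientation: [0.83, 0.558, -0.002, 0.001]
ft_force: [-4.6, -3.7, 10.1]
gripper_width: 0.0326
grasp_force: 59.7
```

```bash
python3 st.py
```

```text
t 26.0 units [ 0.04 -0.    0.02] yaw 67.8 j7 -0.941 p [0.5081 0.1713 0.2276] F [-4.6 -3.7 10.1] w 0.0326 g 59.70111966133118
tau [-0.575  1.147  0.152] eff7 0.254
```

Emit:
apply_moves --steps '[0, 0, 0, 0, 0.5, 0, 0, 0, 0, 0.5]'

```text
t: 26.2
tcp_pos: [0.5081, 0.1713, 0.2276]
orientation: [0.858, 0.514, -0.002, 0.001]
ft_force: [-4.8, -3.3, 9.6]
gripper_width: 0.0324
grasp_force: 59.7
```

```bash
python3 st.py
```

```text
t 26.2 units [ 0.04 -0.01  0.02] yaw 61.81 j7 -1.041 p [0.5081 0.1713 0.2276] F [-4.8 -3.3  9.6] w 0.0324 g 59.66044843196869
tau [-0.592  1.164  0.183] eff7 0.213
```

The torque dropped: slip began near yaw 70°. I'll finish the 30° click and watch for the torque to rise again.

Emit:
apply_moves --steps '[0, 0, 0, 0, 0.5, 0, 0, 0, 0, 0.5]'

```text
t: 26.4
tcp_pos: [0.508, 0.1713, 0.2275]
orientation: [0.884, 0.468, -0.002, 0.001]
ft_force: [-4.8, -3.6, 10.3]
gripper_width: 0.0327
grasp_force: 59.8
```

```bash
python3 st.py
```

```text
t 26.4 units [ 0.04 -0.01  0.02] yaw 55.83 j7 -1.141 p [0.508  0.1713 0.2275] F [-4.8 -3.6 10.3] w 0.0327 g 59.80865657329559
tau [-0.549  1.24   0.344] eff7 0.085
```

Emit:
apply_moves --steps '[0, 0, 0, 0, 0.5, 0, 0, 0, 0, 0.5]'

```text
t: 26.6
tcp_pos: [0.5079, 0.1713, 0.2276]
orientation: [0.907, 0.422, -0.002, 0.001]
ft_force: [-6.1, -2.9, 9.9]
gripper_width: 0.0324
grasp_force: 59.8
```

```bash
python3 st.py
```

```text
t 26.6 units [ 0.04 -0.01  0.02] yaw 49.86 j7 -1.241 p [0.5079 0.1713 0.2276] F [-6.1 -2.9  9.9] w 0.0324 g 59.77714240550995
tau [-0.565  1.218  0.444] eff7 -0.017
```

Emit:
apply_moves --steps '[0, 0, 0, 0, 0.5]'

```text
t: 26.7
tcp_pos: [0.5079, 0.1713, 0.2276]
orientation: [0.918, 0.398, -0.002, 0.001]
ft_force: [-5.8, -3.0, 9.9]
gripper_width: 0.0327
grasp_force: 59.8
```

```bash
python3 st.py
```

```text
t 26.7 units [ 0.04 -0.01  0.02] yaw 46.86 j7 -1.291 p [0.5079 0.1713 0.2276] F [-5.8 -3.   9.9] w 0.0327 g 59.771575927734375
tau [-0.522  1.258  0.449] eff7 -0.02
```

One clear drop and re-climb makes one click. I'll release, retreat and look.

Emit:
apply_moves --steps '[20, 0, 0, 0, 0, 50, 0, 0, 0, 0, 80, 0, 0, 0, 0, 100, 0, 0, 0, 0, 100, 0, 0, 0, 0, 100, 0, 0, 0, 0, 100, 0, 0, -0.4, 0, 100, 0, 0, -0.8, 0, 100, 0, 0, -1, 0, 100, 0, 0, -1, 0, 100, 0, 0, -1, 0, 100, 0, 0, 0, 0]'

```text
t: 27.9
tcp_pos: [0.5111, 0.1736, 0.3585]
orientation: [0.917, 0.398, 0.005, 0.001]
ft_force: [-0.5, 0.4, 0.3]
gripper_width: 0.0857
grasp_force: 0.0
```

```bash
python3 - <<'E'
from h import *
go(.5085,.1725,.227)
w=camera("wrist")[:,:,::-1];cv2.imwrite("pics/w8.png",w)
s=camera("scene")[:,:,::-1];t=camera("top")[:,:,::-1];cv2.imwrite("pics/t8.png",t);cv2.imwrite("pics/s8.png",s)
a=cv2.resize(s[200:320,300:440],(420,360),interpolation=2)
b=cv2.resize(w[140:300,200:360],(360,360),interpolation=2)
cv2.imwrite("pics/m8.png",np.hstack([a,b]))
s0=cv2.imread("pics/scene0.png")
d=cv2.absdiff(cv2.GaussianBlur(s0,(5,5),0),cv2.GaussianBlur(s,(5,5),0)).max(2)
print([ (x,y,int(d[y-8:y+8,x-8:x+8].max())) for x,y in[(197,198),(231,186),(225,242),(205,305),(270,212),(373,242),(330,228),(426,256),(152,272),(181,215)]])
E
```

```text
t 27.9 units [-0.12 -0.06  4.38] yaw 46.92 j7 -1.237 p [0.5111 0.1736 0.3585] F [-0.5  0.4  0.3] w 0.0857 g 0.0
[(197, 198, 6), (231, 186, 6), (225, 242, 7), (205, 305, 5), (270, 212, 7), (373, 242, 93), (330, 228, 6), (426, 256, 6), (152, 272, 7), (181, 215, 104)]
```

View pics/m8.png

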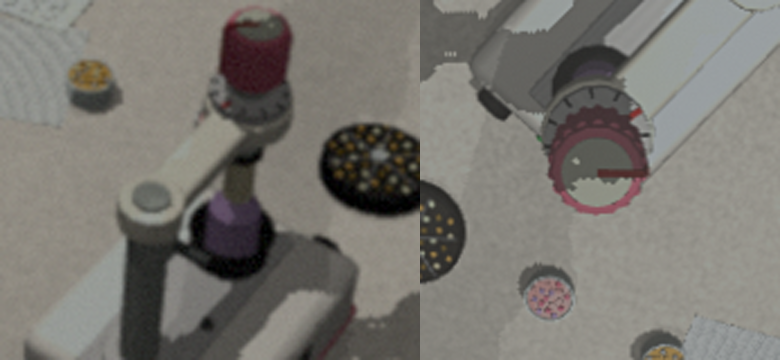

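The foot sits on the cap, and the bottle is upright in the cup under the closed arm at left (235,220). The knob line at (620,173) is now clockwise of the ring tick at (637,112), so I'll measure the slip from the red marks before and after.

```bash
python3 - <<'E'
from h import *
Q={"w7":([.5089,.1726,.2269],-148.08),"w8":([.5085,.1725,.3585],46.92)}
st=get_state();print(st["tcp_pos"],st["orientation"])
for n,(p,yaw) in Q.items():
    a=np.radians(yaw)/2; q=[np.cos(a),np.sin(a),0,0]
    s={"tcp_pos":np.array(p if n=="w7" else [.5102,.1731,.3585]),"orientation":q}
    im=cv2.imread(f"pics/{n}.png");b,g,r=[im[...,i].astype(int) for i in range(3)]
    m=((r>g+45)&(abs(g-b)<22)&(r>75)).astype(np.uint8)
    y0,y1,x0,x1=(235,330,235,330) if n=="w7" else (165,240,245,310)
    k=np.zeros_like(m);k[y0:y1,x0:x1]=m[y0:y1,x0:x1]
    N,L,S,Ce=cv2.connectedComponentsWithStats(k)
    c=np.array([.5085,.1725])
    for i in range(1,N):
        if S[i,4]<4: continue
        o=[]
        for z in(.196,.240):
            d=wray(*Ce[i],z,s)[:2]-c;o.append((round(np.hypot(*d)*1e3,1),round(np.degrees(np.arctan2(d[1],d[0])),1)))
        print(n,S[i],Ce[i].round(1),"z196",o[0],"z240",o[1])
E
python3 - <<'E'
import cv2,numpy as np
a=cv2.imread("pics/w7.png")[200:340,220:340];b=cv2.imread("pics/w8.png")[165:245,235:315]
cv2.imwrite("pics/m9.png",np.hstack([cv2.resize(a,(390,455),interpolation=2),cv2.resize(b,(400,400),interpolation=2).copy() if 0 else cv2.resize(b,(400,455),interpolation=2)]))
E
```

```text
[0.50876201 0.17208817 0.35276947] [ 9.17358131e-01  3.98062833e-01 -1.30942601e-04  1.50594458e-04]
w7 [252 319  10   7  30] [256.6 322.2] z196 (np.float64(44.2), np.float64(12.8)) z240 (np.float64(14.0), np.float64(-17.1))
w8 [293 188   5   4  11] [295.4 189.8] z196 (np.float64(16.5), np.float64(-11.5)) z240 (np.float64(22.3), np.float64(14.6))
w8 [263 219  35  16 121] [281.1 229.2] z196 (np.float64(29.3), np.float64(-130.9)) z240 (np.float64(13.3), np.float64(-128.9))
```

```bash
python3 - <<'E'
from h import *
a=np.radians(46.92)/2;c=np.array([.5085,.1725])
im=cv2.imread("pics/w8.png").astype(int)
for z0 in(.3528,.3585):
  for xy in((.5111,.1736),(.5088,.1721)):
    s={"tcp_pos":np.array([*xy,z0]),"orientation":[np.cos(a),np.sin(a),0,0]}
    t=wray(295.4,189.8,.196,s)[:2];l0=wray(279,217,.24,s)[:2];l1=wray(301.3,217,.24,s)[:2]
    f=lambda d:np.degrees(np.arctan2(d[1],d[0])).round(1)
    print("tick",f(t-c),np.hypot(*(t-c)).round(4),"line",f(l1-l0),"centre",l0.round(4))
E
```

```text
tick -5.3 0.0179 line -43.1 centre [0.5081 0.1725]
tick -11.5 0.0158 line -43.1 centre [0.5058 0.171 ]
tick -9.3 0.0173 line -43.1 centre [0.5068 0.1712]
tick -16.2 0.0154 line -43.1 centre [0.5045 0.1697]
```

```bash
python3 - <<'E'
from h import *
f=lambda d:np.degrees(np.arctan2(d[1],d[0])).round(1)
a=np.radians(-148.08)/2;c=np.array([.5089,.1726])
s={"tcp_pos":np.array([.5089,.1726,.2269]),"orientation":[np.cos(a),np.sin(a),0,0]}
im=cv2.imread("pics/w7.png").astype(int);r=im[...,2]-im[...,1];bg=im[...,0]-im[...,1]
reg=[(x,y,r[y,x],bg[y,x],im[y,x,2]) for y in range(225,275) for x in range(300,328) if r[y,x]>50 and abs(bg[y,x])<12]
print(len(reg),reg[:25])
if reg:
    u,v=np.mean([q[:2] for q in reg],0);t=wray(u,v,.196,s)[:2];print("tick",u,v,f(t-c),np.hypot(*(t-c)))
l0=wray(281,304,.24,s)[:2];l1=wray(321,303,.24,s)[:2];print("line",f(l1-l0),"centre",l0)
for (x,y) in ((310,225),(318,240),(320,258)): t=wray(x,y,.196,s)[:2];print((x,y),f(t-c),np.hypot(*(t-c)))
E
```

```text
0 []
line 122.9 centre [0.5085293  0.17210656]
(310, 225) 174.7 0.02419833614019937
(318, 240) 152.0 0.02201159192012954
(320, 258) 123.8 0.020583769279788985
```

```bash
python3 -c "
from bench import *
print(hand_in())"
```

```text
the job is handed in; nothing more can be done
None
```

The lilac bottle stands fully down in the cup with the clamp arm on its stop; I turned the knob clockwise through one click (about 35° of slip by the red marks), let go and handed in at about 28 s, though I viewed 11 pictures where 10 were allowed.

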